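Tidy the crêpe scraper and the spice jar into their holders

ROBOT

A 6-joint arm with a two-finger parallel gripper is mounted at the origin on a cart in front of the work surface, level with it; the furniture and walls round the work are solid. World frame = base frame: x ahead of the robot, y to its left, z up, the work surface at z = 0. Lengths are in m, angles in rad, forces in N, time in s.
With the tool pointing down it reaches from about 0.35 to 0.8 m from the base axis. Payload 7.3 kg.
Tool frame: the origin (TCP) lies midway between the tips of the shut fingers; the grasp point (between the pads) lies 19 mm behind it; z points along the fingers, y is the line along which they close (so a half turn about z gives the same grasp; the last joint's range is limited). The gripper opens to 85 mm and grips with 20 to 120 N. Pads are 22 mm wide; open, the fingers measure 114 mm over their backs; the gripper's body (76 mm by 85 mm) begins 54 mm behind the grasp point. The pads swing forward as they close: fully open they stand 13 mm farther back than shut.
Start: joints at [-1.44, 0.342, 1.524, -0, 1.275, -0.146], TCP at [0.143, -0.505, 0.231] pointing down, gripper open.
Joint ranges: [-2.53, 2.53], [-0.77, 2.02], [0.04, 2.7], [-1, 4.14], [0.28, 2.66], [-3.11, 3.11]. Speed limits (rad/s): [2.57, 2.57, 3.14, 3.14, 3.14, 3.14].

INTERFACE

Orientations are given as a 3x3 rotation matrix whose columns are the frame's x, y, z axes.
In Python, from bench import r gives the robot as it stands. The module is installed in compiled form; this text tells all that it offers.
- The arm moves only by the tool send_rows, never from a script. Its argument "deltas" is a list of rows, each an object with "travel": the shift along the tool's x, y, z as a fraction of full scale, a list of three; "turn": the turn, a rotation vector about the tool's x, y, z as a fraction of full scale, a list of three. A call has 1 to 8 rows; each row shifts and turns the commanded pose from where the row before left it, along the tool's axes as they then stand; what a row does not reach is not made up. Full scale, the value 1, is 0.5 m for a shift and 360 degrees for a turn. A row lasts 1/10 s, in which the tool goes at most 50 mm and 8.59 degrees, less where a joint would pass 70% of its speed; a pose out of reach is approached as far as the arm can. A call with a number of a shift or a turn outside -1 to 1 is refused whole. A call with a gripper value outside its range is refused whole. "claw" is the opening, from -1 (shut) to 1 (fully open), set as the call begins (left out, the last holds). The fingers move at their own pace and stop on an object; "squeeze" is the grip in N (left out, the last holds). Time passes only in rows, so rows that do not move let the fingers close. It gives the time, the measured TCP pose, the force, the opening and the grip force at its end, in the units of the state.
- r.get_obs(): the state, without advancing time (a new reading comes with each control period).
- r.snapshot(name): name is "scene" or "side" or "wrist"; returns a dict with "color" (400x640x3 uint8, red, green, blue), "z_map" (400x640 float32, m along the optical axis (not along the pixel's ray), 0 where there is no reading), "camera_matrix" (3x3 intrinsics, pixels), "k1" (the pictures are not rectified: a ray, as slopes to the right and down, at radius r is drawn at 1 + k1 r^2 times it, then the intrinsics apply), "cam_to_world" (4x4, takes a point from camera to world coordinates). Camera axes: x right, y down, z forward; pixel columns grow to the right and rows downward; lengths in m; the calibration is good to about 2 mm. A picture is of the moment at which its call begins.
- r.hand_in(): hands the job in; it is judged then, once.
The state is a dict: "time": time; "joint_positions": joint angles; "qd": joint speeds; "tau": joint torques, N m; "position": TCP position; "tcp_rot": TCP orientation; "wrist_force": force on the tool from outside, world axes, zero at the start; "moment": the same for the moment, N m; "grip_width": finger opening in m; "grasp_force": force on a finger pad.
Only numpy, scipy, OpenCV 4.12 (cv2) and the standard library are available. Lean on these libraries where they do the work, as an engineer would, in place of code of your own. Each camera call takes 0.05 s, during which the arm holds its last target. There are 200 camera calls.

TASK

Put the crêpe tools away upright. Swing the keeper of the wooden block right aside, move the white scraper from its low grey drying rest into the block's slot, fully home with the handle up, and swing the keeper back square across the slot so that the scraper cannot come out. Also stand the spice jar upright in the steel ring that fits it, the narrow one, with its foot on the ring's base; leave the other things where they are.

Things in the scene. Friction and masses are not known exactly. Their poses are not given: they have to be found in the camera images.
- block: fixed light wooden block, 140 (x) x 64 (y) x 75 high mm; origin at the centre of its underside. In its top a slot 113 mm long (x) and 12 mm wide (y), centred, open at the top only, 62 mm deep (floor 13 mm above the worktop), edges chamfered 3 mm. On its top a steel keeper turns about an upright pivot at block x = -50, y = +22 mm
- slot_floor (a point): centre of the floor of the block's slot, 13 mm above the worktop; x along the slot
- keeper (a joint): keeper angle about its upright pivot: 0 = square across the slot, knob arm to the block's +y; 1.6 = swung aside (counter-clockwise from above), knob arm to the block's -x, nose along +x. Stays where left. Steel bar 12 mm wide, 78 to 85 mm above the worktop, nose 31 mm from the pivot; closed it bars the slot at block x = -56 to -44 mm, 5 mm over a seated scraper's shoulder
- keeper_knob (a point): middle of the keeper's upright black knob, a post 14 mm across standing on the arm 24 mm from the pivot, from 85 to 111 mm above the worktop (point at 97 mm)
- rest: fixed low grey drying rest, 130 (x) x 44 (y) x 36 high mm, with a shallow slot 111 x 11 mm along its x, 28 mm deep, floor 8 mm above the worktop; origin at the centre of its underside
- scraper: loose flat scraper standing upright in the drying rest: white blade 104 (x) x 8 (y) x 60 high mm, above its middle a dark wooden handle 32 (x) x 20 (y) mm from 66 to 118 mm above the blade's lower edge; 120 g; origin at the middle of the blade's lower edge, z up through the handle. Both ways round are alike
- spice_jar: loose round glass spice jar with a dark cap, 41 mm across, 105 mm high, origin at the centre of its foot; stands upright on the worktop
- narrow_ring: fixed steel jar holder: base disc 72 mm across and 4 mm thick, over it on three thin legs a ring of 48 mm inner and 54 mm outer diameter from 40 to 50 mm above the worktop; origin at the centre of its underside
- narrow_ring_seat (a point): centre of the top of the narrow holder's base disc, 4 mm above the worktop, on the ring's axis: the jar's foot belongs here
- wide_ring: fixed steel jar holder like the narrow one but wider: base disc 94 mm across, ring of 78 mm inner and 84 mm outer diameter at the same height; too wide for the jar, stays empty
- green_capsule: bystander: green coffee capsule, 53 mm across, 33 mm high, origin under its centre
- brown_capsule: bystander: brown coffee capsule, 53 mm across, 33 mm high, origin under its centre
- tin: bystander: food tin, 76 mm across, 58 mm high, origin under its centre
- timer: bystander: round kitchen timer, 70 mm across, 40 mm high, origin under its centre
- yellow_capsule: bystander: yellow-brown coffee capsule standing on its rim, 53 mm across, 33 mm high, origin under its centre
- tea_box: bystander: dark blue carton, 65 x 87 x 106 mm, in the gap between microwave and oven, origin under its centre
- squeeze_bottle: bystander: squeeze bottle with a green cap, 182 mm high, behind the carton, origin under its centre

How it is judged:
On the way, in this order (a step that is already met when the one before it is completed fails the run):
1. the keeper is swung aside, clear of the slot (value of joint keeper above 1.3 rad), for 0.1 s.
2. the scraper stands fully home in the block's slot (horizontal distance between scraper and slot_floor below 0.008 m and z of scraper in the frame of slot_floor between -0.004 and 0.004 m and angle between the x axis of scraper and the x axis of block, either way round below 0.12 rad), for 0.2 s.
3. the keeper is back across the slot over the scraper (value of joint keeper below 0.2 rad), for 0.2 s.
At the end, for the whole second after the job is handed in: Scraper upright (0.15 rad) in the block slot: within 4 mm of its floor, 8 mm of its middle, 0.12 rad of its line; keeper across the slot (under 0.2 rad); spice jar upright (0.1 rad) in the narrow ring, foot within 4 mm of the base and 8 mm of the axis; both at rest (all of step 2 and value of joint keeper below 0.2 rad and angle between scraper's own z axis and vertical below 0.15 rad and horizontal distance between spice_jar and narrow_ring_seat below 0.008 m and z of spice_jar in the frame of narrow_ring_seat between -0.004 and 0.004 m and angle between spice_jar's own z axis and vertical below 0.1 rad and linear speed of each of scraper, spice_jar below 0.02 m/s); the robot touches nothing.
It fails at once if a bystander (capsule, tin, timer, carton, bottle) is moved by more than 30 mm (distance of any of green_capsule, brown_capsule, tin, timer, yellow_capsule, tea_box, squeeze_bottle from where it was at the start of the episode above 0.03 m).
It fails at once if the spice jar is tipped over (angle between spice_jar's own z axis and vertical above 0.8 rad).
It also fails if it takes over 72 s, if anything falls off the work surface, if the arm or the gripper's body presses on something with over 40 N, if the wrist force passes 120 N, or if a joint passes its speed limit or range.

## Working session

There is one attempt and no reset: what is moved stays moved. The work goes in short steps, Python scripts to look and compute and a tool call to move; the robot and the scene stay as the last step left them, time stands still between calls to the robot, and variables do not carry over. Pictures are saved under pics/ and viewed, at most 10 in all, crops included, and the job is handed in when it is done.

Besides the shell and the picture viewer there is one more tool, called after "Call:" by a JSON object that holds its "api" and its "payload". send_rows: Moves the arm, as the interface text tells. Its arguments: {"type":"object","properties":{"deltas":{"type":"array","items":{"type":"object","properties":{"travel":{"type":"array","items":{"type":"number"}},"turn":{"type":"array","items":{"type":"number"}}}}},"claw":{"type":"number"},"squeeze":{"type":"number"}},"required":["deltas"]}

```bash
mkdir -p pics && cat > h.py <<'E'
import numpy as np, cv2
from bench import r
def snap(n,save=None):
    s=r.snapshot(n)
    if save: cv2.imwrite('pics/'+save,s['color'][:,:,::-1])
    np.savez('/tmp/'+n,**s)
    return s
def cloud(s):
    K=s['camera_matrix'];k=float(s['k1']);h,w=s['z_map'].shape
    u,v=np.meshgrid(np.arange(w),np.arange(h))
    xd=(u-K[0,2])/K[0,0];yd=(v-K[1,2])/K[1,1];x=xd.copy();y=yd.copy()
    for _ in range(10):
        f=1+k*(x*x+y*y);x=xd/f;y=yd/f
    z=s['z_map'];P=np.stack([x*z,y*z,z],-1)
    T=s['cam_to_world'];W=P@T[:3,:3].T+T[:3,3]
    W[z<=0]=np.nan
    return W
E
python3 - <<'E'
from h import *
o=r.get_obs();print({k:np.round(v,3).tolist() for k,v in o.items()})
ims=[]
for n in('scene','side','wrist'):
    s=snap(n,n+'0.png');print(n,np.round(s['cam_to_world'],3).tolist(),s['camera_matrix'].tolist(),s['k1'])
E
```

```text
{'time': 0.0, 'joint_positions': [-1.44, 0.343, 1.525, -0.0, 1.275, -0.146], 'qd': [-0.0, 0.001, -0.002, 0.0, -0.002, -0.001], 'tau': [0.001, -43.368, -24.602, -0.0, 0.008, 0.0], 'position': [0.143, -0.505, 0.231], 'tcp_rot': [[0.962, 0.273, -0.0], [0.273, -0.962, 0.002], [0.0, -0.002, -1.0]], 'wrist_force': [-0.13, 0.909, 0.179], 'moment': [0.005, -0.003, -0.052], 'grasp_force': 0.0, 'grip_width': 0.085}
scene [[0.451, -0.627, 0.635, -0.483], [-0.893, -0.318, 0.319, -0.512], [0.001, -0.711, -0.703, 1.255], [0.0, 0.0, 0.0, 1.0]] [[491.1803098482192, 0.0, 316.6056599083092], [0.0, 491.1803098482192, 191.83547882861052], [0.0, 0.0, 1.0]] -0.04497447672565924
side [[-0.292, -0.808, 0.512, -0.041], [-0.956, 0.246, -0.158, 0.173], [0.002, -0.536, -0.844, 1.071], [0.0, 0.0, 0.0, 1.0]] [[402.6857171269658, 0.0, 318.25422133901003], [0.0, 402.6857171269658, 198.62643624870503], [0.0, 0.0, 1.0]] 0.0013783082487333256
wrist [[0.273, -0.92, -0.283, 0.216], [-0.962, -0.261, -0.079, -0.484], [-0.002, 0.294, -0.956, 0.372], [0.0, 0.0, 0.0, 1.0]] [[355.49465617115214, 0.0, 311.9945859336255], [0.0, 355.49465617115214, 197.74736601579443], [0.0, 0.0, 1.0]] -0.071501589262707
```

View pics/scene0.png

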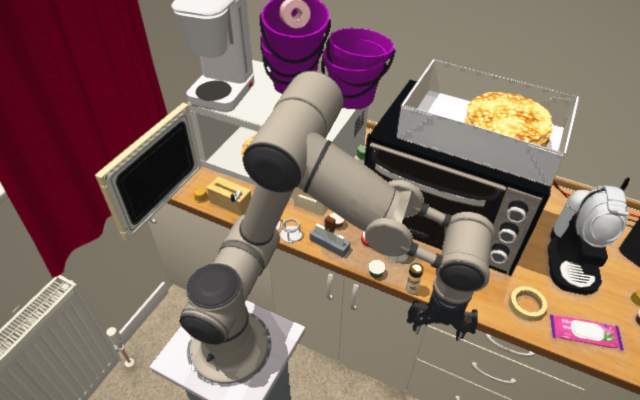

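View pics/side0.png

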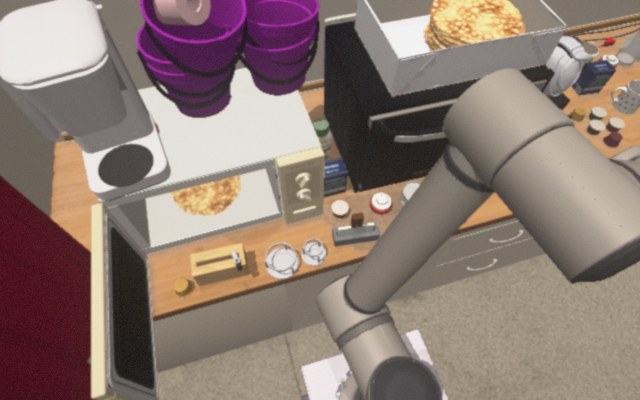

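The scene view shows the jar at (414,277), the block at (230,190) and the rest at (330,238). The side view shows the block at (218,265) with its keeper at (237,260), the wide ring at (282,262), the narrow ring at (313,250) and the rest at (355,233). I'll get the positions from the depth clouds.

```bash
python3 - <<'E'
from h import *
def ortho(n,x0,x1,y0,y1,res):
    s=dict(np.load('/tmp/%s.npz'%n));W=cloud(s);im=s['color']
    H=int((x1-x0)/res);Wd=int((y1-y0)/res);out=np.zeros((H,Wd,3),np.uint8);hm=np.full((H,Wd),-1.)
    P=W.reshape(-1,3);C=im.reshape(-1,3);ok=np.isfinite(P[:,0])&(P[:,2]<0.3)&(P[:,2]>-.05)
    for p,c in zip(P[ok],C[ok]):
        i=int((x1-p[0])/res);j=int((y1-p[1])/res)
        if 0<=i<H and 0<=j<Wd and p[2]>hm[i,j]: hm[i,j]=p[2];out[i,j]=c
    return out
a=ortho('side',.3,.75,-.1,.65,.0025);b=ortho('scene',.3,.75,-.6,.65,.0025)
a=cv2.resize(a,None,fx=2.5,fy=2.5,interpolation=0)
cv2.imwrite('pics/o.png',a[:,:,::-1])
sd=dict(np.load('/tmp/side.npz'));W=cloud(sd)
for u,v in [(218,265),(200,257),(237,260),(240,255),(358,218),(355,233),(282,262),(313,250),(115,250),(150,300),(300,200),(182,286),(340,209),(380,203),(410,195),(200,300)]:
    print((u,v),np.round(W[v,u],3))
sc=dict(np.load('/tmp/scene.npz'));W=cloud(sc);print('scene')
for u,v in [(414,268),(414,285),(376,264),(376,268),(333,222),(330,240),(228,193),(525,298),(400,300),(366,238),(150,160)]:
    print((u,v),np.round(W[v,u],3))
c=np.vstack([cv2.resize(sd['color'][170:310,140:420],(800,400),interpolation=2)])
d=cv2.resize(sc['color'][165:305,180:460],(800,400)[:2],interpolation=2)
cv2.imwrite('pics/z1.png',np.vstack([c,d])[:,:,::-1][::1])
cv2.imwrite('pics/z1.png',cv2.resize(np.vstack([c,d]),(800,600)) [:,:,::-1])
E
```

```text
(218, 265) [0.443 0.302 0.074]
(200, 257) [0.478 0.344 0.077]
(237, 260) [0.436 0.25  0.087]
(240, 255) [0.453 0.24  0.076]
(358, 218) [ 0.443 -0.089  0.124]
(355, 233) [ 0.443 -0.087  0.038]
(282, 262) [0.432 0.135 0.004]
(313, 250) [0.442 0.039 0.004]
(115, 250) [0.464 0.495 0.244]
(150, 300) [0.417 0.495 0.03 ]
(300, 200) [0.542 0.046 0.128]
(182, 286) [0.43  0.409 0.034]
(340, 209) [ 0.535 -0.073  0.034]
(380, 203) [ 0.521 -0.197  0.031]
(410, 195) [ 0.51  -0.287  0.051]
(200, 300) [0.39  0.374 0.002]
scene
(414, 268) [ 0.4   -0.382  0.109]
(414, 285) [ 0.389 -0.395  0.047]
(376, 264) [ 0.419 -0.264  0.035]
(376, 268) [ 0.403 -0.27   0.037]
(333, 222) [ 0.444 -0.103  0.122]
(330, 240) [ 0.435 -0.098  0.043]
(228, 193) [0.44  0.29  0.076]
(525, 298) [ 0.524 -0.706  0.004]
(400, 300) [ 0.423 -0.359 -0.105]
(366, 238) [ 0.061 -0.337  0.58 ]
(150, 160) [0.335 0.498 0.225]
```

View pics/z1.png

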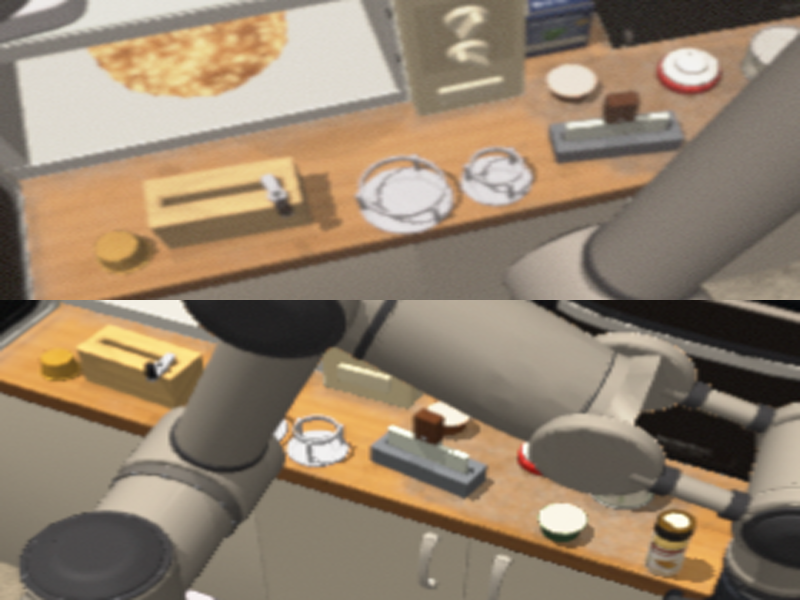

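The crops show all the targets. The keeper is closed with its knob towards the front of the counter, at side (238,262). The jar is at scene (414,277). Next I'll fit the poses.

```bash
cat > fit.py <<'E'
from h import *
D={n:dict(np.load('/tmp/%s.npz'%n)) for n in('side','scene')}
C={n:cloud(D[n]) for n in D}
def pts(n,x0,x1,y0,y1,z0,z1,f=None):
    W=C[n];m=(W[...,0]>x0)&(W[...,0]<x1)&(W[...,1]>y0)&(W[...,1]<y1)&(W[...,2]>z0)&(W[...,2]<z1)
    if f is not None: m&=f(D[n]['color'].astype(int))
    return W[m],D[n]['color'][m]
def rect(P): 
    (c,s,a)=cv2.minAreaRect((P[:,:2]*1000).astype(np.float32));return np.round(c,1),np.round(s,1),round(a,1),len(P)
def circ(P):
    A=np.c_[2*P[:,:2],np.ones(len(P))];q=np.linalg.lstsq(A,(P[:,:2]**2).sum(1),rcond=None)[0]
    return np.round(q[:2],4),round(float(np.sqrt(q[2]+q[0]**2+q[1]**2)),4),len(P)
E
python3 - <<'E'
from fit import *
for n in D:
    print(n)
    P,_=pts(n,.36,.52,.2,.39,.069,.0775);print('block',rect(P) if len(P) else 0, np.median(P[:,2]))
    P,c=pts(n,.36,.52,.2,.39,.068,.12,lambda c:(abs(c[...,0]-c[...,2])<25));print('keeper',rect(P) if len(P) else 0)
    dk=c.sum(1)<180;print(' knob',np.round(P[dk&(P[:,2]>.09)].mean(0),4) if dk.any() else 0, P[:,2].max())
    P,_=pts(n,.36,.52,-.2,0,.028,.0375,lambda c:c.max(-1)<190);print('rest',rect(P), np.median(P[:,2]))
    P,_=pts(n,.36,.52,-.2,0,.045,.072,lambda c:c.min(-1)>120);print('blade',rect(P) if len(P) else 0)
    P,_=pts(n,.36,.52,-.2,0,.115,.14);print('handle',rect(P) if len(P) else 0,np.median(P[:,2]))
    P,_=pts(n,.36,.52,-.02,.085,.045,.06);print('nring',circ(P) if len(P)>5 else 0,rect(P) if len(P)>5 else 0)
    P,_=pts(n,.36,.52,-.02,.085,.002,.02,lambda c:c.min(-1)>150);print('nbase',rect(P) if len(P)>5 else 0)
    P,_=pts(n,.36,.52,.085,.2,.045,.06);print('wring',circ(P) if len(P)>5 else 0)
    P,_=pts(n,.33,.46,-.44,-.33,.09,.12);print('jar',rect(P) if len(P)>5 else 0, P[:,2].max() if len(P) else 0)
    P,_=pts(n,.33,.46,-.44,-.33,.100,.12);print('jartop',rect(P) if len(P)>5 else 0)
W=C['side']
print('edges: front objects in grid: max z over x rows (0.40-0.62) for y columns')
for y in np.arange(-.42,.52,.06):
    row=[]
    for x in np.arange(.40,.66,.02):
        m=(abs(W[...,0]-x)<.01)&(abs(W[...,1]-y)<.02);m2=(abs(C['scene'][...,0]-x)<.01)&(abs(C['scene'][...,1]-y)<.02)
        z=np.r_[W[m][:,2],C['scene'][m2][:,2]];z=z[z<.45]
        row.append('%4d'%(1000*z.max()) if len(z) else '   .')
    print('%.2f'%y,*row)
E
```

```text
side
block (array([459.2, 300.1]), array([140.4,  67.4]), 86.5, 950) 0.07411345978981976
keeper (array([434.1, 251.3]), array([59.3, 12.6]), 11.7, 86)
 knob [0.4062 0.2466 0.1005] 0.11282568001333815
rest (array([471.1, -94.7]), array([130.8,  87.5]), 82.3, 331) 0.034475232591084426
blade (array([450.5, -91.2]), array([104.4,  10.2]), 82.3, 97)
handle (array([450.1, -90.2]), array([30.7, 19.9]), 80.1, 87) 0.12448699915822758
nring (array([0.4308, 0.0415]), 0.0257, 82) (array([431.1,  42.6]), array([56.3, 53.3]), 69.4, 82)
nbase (array([429.6,  42.3]), array([65.8, 67.9]), 42.8, 271)
wring (array([0.4307, 0.1359]), 0.0405, 127)
jar 0 0
jartop 0
scene
block (array([458.2, 303.3]), array([145.5,  69.8]), 87.2, 304) 0.07481342365041932
keeper (array([431.3, 251. ]), array([59.6, 13.8]), 10.5, 56)
 knob [0.4062 0.246  0.103 ] 0.11394731880496112
rest (array([467.8, -93.4]), array([129.6,  90. ]), 80.7, 180) 0.03506609399492133
blade (array([449.2, -89.8]), array([103.9,  15. ]), 84.3, 128)
handle (array([448.6, -88.9]), array([32.4, 23.4]), 73.2, 77) 0.12506800098561444
nring (array([0.42
[... 798 characters left out ...]
-0.06    7   42  126  130   39    2   36   39   39    3  106  107  110
0.00    9   54   55   47    6    8    7  305  305  303  306  306  308
0.06   55   53   58   55   10    7  232  306  304  304  304  304  305
0.12   52    7   11   54   51    7    7    6  303  304  307  304  304
0.18   51   50   52   51    4    3    3    3  304  304  304  305  305
0.24  114  112   96   90   82   74    4    4  308  309  308  307  309
0.30    9   80   84   83   83   77    .   13  306  307  307  305  306
0.36    9   78   82   82   83   77    .    3  347  351  350  351  349
0.42   14   40   42   35    9    7   10  351  350  350  352  349  350
0.48  306  303  305  304  304  307  304  346  348  349  349  349  348
```

```bash
cat > go.py <<'E'
import sys
from h import *
# go.py x y z yaw_deg : remaining move in tool units (tool assumed to end pointing down)
o=r.get_obs();R=np.array(o['tcp_rot']);p=np.array(o['position'])
t=np.array([float(v) for v in sys.argv[1:4]])
print('t',round(o['time'],2),'pos',np.round(p,4),'yaw',round(float(np.degrees(np.arctan2(R[1,0],R[0,0]))),2),'F',np.round(o['wrist_force'],1),'w',np.round(o['grip_width'],4),'g',np.round(o['grasp_force'],1),'q',np.round(o['joint_positions'],2))
print('travel',np.round(R.T@(t-p)/.5,4))
if len(sys.argv)>4:
    y=np.radians(float(sys.argv[4]));Rt=np.array([[np.cos(y),np.sin(y),0],[np.sin(y),-np.cos(y),0],[0,0,-1]])
    rv=cv2.Rodrigues(R.T@Rt)[0].ravel();print('turn',np.round(rv/(2*np.pi),4),' travel in turned axes',np.round(Rt.T@(t-p)/.5,4))
E
```

Call:
{"api": "send_rows", "payload": {"deltas": [{"travel": [0.081, -0.0118, 0]}, {"travel": [0.081, -0.0118, 0]}, {"travel": [0.081, -0.0118, 0]}, {"travel": [0.081, -0.0118, 0]}, {"travel": [0.081, -0.0118, 0]}, {"travel": [0.081, -0.0118, 0]}, {"travel": [0.081, -0.0118, 0]}, {"travel": [0, 0, 0]}], "claw": 1, "squeeze": 40}}

```text
schema error: expected keys travel, turn
```

```bash
python3 - <<'E'
from h import *
for n in('scene','side','wrist'):
    s=snap(n)
    W=cloud(s);m=(abs(W[...,0]-.404)<.06)&(abs(W[...,1]+.388)<.06)&(W[...,2]>.09)&(W[...,2]<.116)
    P=W[m]
    if len(P)>5:print(n,cv2.minAreaRect((P[:,:2]*1000).astype('f')),cv2.minEnclosingCircle((P[:,:2]*1000).astype('f')),len(P))
from fit import *
for n in D:
    P,_=pts(n,.36,.52,-.02,.085,.045,.06);print(n,'nring',circ(P) if len(P)>5 else 0)
    P,_=pts(n,.36,.52,-.2,0,.045,.072,lambda c:c.min(-1)>120);print('blade',rect(P) if len(P)>5 else 0)
    P,_=pts(n,.36,.52,-.2,0,.115,.14);print('handle',rect(P) if len(P)>5 else 0)
    P,_=pts(n,.36,.52,.2,.39,.071,.0775);print('block',rect(P) if len(P)>5 else 0)
E
python3 go.py .4045 -.388 .066
```

```text
scene ((405.5471496582031, -387.3602294921875), (42.38569641113281, 40.090885162353516), 21.9906005859375) ((404.7217102050781, -386.4430236816406), 22.398048400878906) 169
side nring (array([0.4308, 0.0413]), 0.0257, 81)
blade (array([451.1, -90.5]), array([103.7,  10.5]), 82.5, 98)
handle (array([450.6, -90.6]), array([31.4, 21.7]), 81.2, 87)
block (array([460. , 300.2]), array([140.2,  67.8]), 87.3, 867)
scene nring (array([0.4288, 0.043 ]), 0.0257, 69)
blade (array([447.9, -90.3]), array([104.2,  12.4]), 82.8, 123)
handle (array([448.5, -89.5]), array([31.5, 20.5]), 86.3, 70)
block (array([458.8, 302.2]), array([145.1,  73. ]), 86.7, 273)
t 0.3 pos [ 0.1435 -0.5049  0.2311] yaw 15.86 F [-0.2 -1.3 -0.2] w 0.0854 g 0.0 q [-1.44  0.34  1.52 -0.    1.28 -0.15]
travel [ 0.566  -0.082   0.3302]
```

Call:
{"api": "send_rows", "payload": {"deltas": [{"travel": [0.081, -0.0118, 0], "turn": [0, 0, 0]}, {"travel": [0.081, -0.0118, 0], "turn": [0, 0, 0]}, {"travel": [0.081, -0.0118, 0], "turn": [0, 0, 0]}, {"travel": [0.081, -0.0118, 0], "turn": [0, 0, 0]}, {"travel": [0.081, -0.0118, 0], "turn": [0, 0, 0]}, {"travel": [0.081, -0.0118, 0], "turn": [0, 0, 0]}, {"travel": [0.081, -0.0118, 0], "turn": [0, 0, 0]}, {"travel": [0, 0, 0], "turn": [0, 0, 0]}], "claw": 1, "squeeze": 40}}

```text
time: 1.1
position: [0.4086, -0.3854, 0.231]
tcp_rot: [[0.961, 0.278, 0.001], [0.278, -0.961, 0.001], [0.001, -0.0, -1.0]]
wrist_force: [-0.2, 0.3, -0.6]
grip_width: 0.0856
grasp_force: 0.0
```

```bash
python3 - <<'E'
from h import *
for n in('side','wrist'):
    s=snap(n)
    W=cloud(s)
    for a,b in((.09,.116),(.1,.116)):
        m=(abs(W[...,0]-.404)<.04)&(abs(W[...,1]+.388)<.04)&(W[...,2]>a)&(W[...,2]<b)
        P=W[m]
        if len(P)>5:print(n,cv2.minAreaRect((P[:,:2]*1000).astype('f')),cv2.minEnclosingCircle((P[:,:2]*1000).astype('f')),np.median(P[:,2]),len(P))
E
python3 go.py .4055 -.388 .066
```

```text
side ((405.91326904296875, -388.5571594238281), (39.815059661865234, 38.406715393066406), 84.97686004638672) ((405.6346740722656, -389.0202941894531), 21.857254028320312) 0.10395286766002648 172
side ((405.9640197753906, -388.5445861816406), (39.685081481933594, 38.3958740234375), 83.50728607177734) ((405.094482421875, -389.3310852050781), 21.786100387573242) 0.10419175678447767 143
wrist ((409.3929748535156, -387.7135009765625), (39.65272903442383, 38.1937141418457), 16.568395614624023) ((409.1348571777344, -386.5690002441406), 20.413135528564453) 0.10413796527536928 2047
wrist ((409.1866760253906, -387.7059020996094), (39.18750762939453, 37.83348083496094), 15.692869186401367) ((408.61474609375, -387.2099304199219), 20.143898010253906) 0.10419209225473264 1919
t 1.2 pos [ 0.4054 -0.3873  0.231 ] yaw 15.99 F [-0.1  0.  -0.6] w 0.0855 g 0.0 q [-0.9   0.41  1.42 -0.    1.31  0.39]
travel [0.     0.0016 0.33  ]
```

Call:
{"api": "send_rows", "payload": {"deltas": [{"travel": [0, 0, 0.07], "turn": [0, 0, 0]}, {"travel": [0, 0.001, 0.07], "turn": [0, 0, 0]}, {"travel": [0, 0, 0.07], "turn": [0, 0, 0]}, {"travel": [0, 0, 0.07], "turn": [0, 0, 0]}, {"travel": [0, 0, 0.05], "turn": [0, 0, 0]}, {"travel": [0, 0, 0], "turn": [0, 0, 0]}]}}

```text
time: 1.8
position: [0.4022, -0.3873, 0.0631]
tcp_rot: [[0.962, 0.271, -0.005], [0.272, -0.962, 0.006], [-0.003, -0.007, -1.0]]
wrist_force: [-0.7, -0.3, -0.6]
grip_width: 0.0858
grasp_force: 0.0
```

Call:
{"api": "send_rows", "payload": {"deltas": [{"travel": [0, 0, 0], "turn": [0, 0, 0]}, {"travel": [0, 0, 0], "turn": [0, 0, 0]}, {"travel": [0, 0, 0], "turn": [0, 0, 0]}, {"travel": [0, 0, 0], "turn": [0, 0, 0]}, {"travel": [0, 0, 0], "turn": [0, 0, 0]}, {"travel": [0, 0, 0], "turn": [0, 0, 0]}, {"travel": [0, 0, 0], "turn": [0, 0, 0]}], "claw": -1, "squeeze": 40}}

```text
time: 2.5
position: [0.4056, -0.3891, 0.0681]
tcp_rot: [[0.962, 0.274, 0.002], [0.274, -0.962, -0.003], [0.001, 0.003, -1.0]]
wrist_force: [-1.6, 0.7, 6.7]
grip_width: 0.0398
grasp_force: 40.2
```

```bash
python3 go.py .4055 -.388 .2
```

```text
t 2.5 pos [ 0.4056 -0.3891  0.0681] yaw 15.87 F [-1.6  0.7  6.7] w 0.0398 g 40.2 q [-0.9   0.58  1.63 -0.    0.93  0.39]
travel [ 0.0007 -0.0014 -0.2638]
```

Call:
{"api": "send_rows", "payload": {"deltas": [{"travel": [0, 0, -0.03], "turn": [0, 0, 0]}, {"travel": [0, 0, -0.08], "turn": [0, 0, 0]}, {"travel": [0, 0, -0.09], "turn": [0, 0, 0]}, {"travel": [0, 0, -0.09], "turn": [0, 0, 0]}, {"travel": [0, 0, -0.06], "turn": [0, 0, 0]}, {"travel": [0, 0, 0], "turn": [0, 0, 0]}]}}

```text
time: 3.1
position: [0.4065, -0.3899, 0.2469]
tcp_rot: [[0.962, 0.274, 0.007], [0.274, -0.962, -0.008], [0.004, 0.01, -1.0]]
wrist_force: [1.0, -0.8, -0.4]
grip_width: 0.0398
grasp_force: 40.6
```

```bash
python3 go.py .430 .042 .24
```

```text
t 3.1 pos [ 0.4065 -0.3899  0.2469] yaw 15.88 F [ 1.  -0.8 -0.4] w 0.0398 g 40.6 q [-0.9   0.4   1.4  -0.    1.34  0.39]
travel [ 0.2815 -0.818   0.007 ]
```

Call:
{"api": "send_rows", "payload": {"deltas": [{"travel": [0.0141, -0.041, 0], "turn": [0, 0, 0]}, {"travel": [0.0282, -0.0818, 0], "turn": [0, 0, 0]}, {"travel": [0.0282, -0.0818, 0], "turn": [0, 0, 0]}, {"travel": [0.0282, -0.0818, 0], "turn": [0, 0, 0]}, {"travel": [0.0282, -0.0818, 0], "turn": [0, 0, 0]}, {"travel": [0.0282, -0.0818, 0], "turn": [0, 0, 0]}, {"travel": [0.0282, -0.0818, 0], "turn": [0, 0, 0]}, {"travel": [0.0282, -0.0818, 0], "turn": [0, 0, 0]}]}}

```text
time: 3.9
position: [0.4221, -0.0624, 0.2406]
tcp_rot: [[0.962, 0.273, -0.001], [0.273, -0.962, 0.0], [-0.001, -0.001, -1.0]]
wrist_force: [0.9, -0.1, -0.8]
grip_width: 0.0395
grasp_force: 40.7
```

Call:
{"api": "send_rows", "payload": {"deltas": [{"travel": [0.0282, -0.0818, 0], "turn": [0, 0, 0]}, {"travel": [0.0282, -0.0818, 0], "turn": [0, 0, 0]}, {"travel": [0.0141, -0.041, 0], "turn": [0, 0, 0]}, {"travel": [0, 0, 0], "turn": [0, 0, 0]}, {"travel": [0, 0, 0], "turn": [0, 0, 0]}]}}

```text
time: 4.4
position: [0.4284, 0.0438, 0.2407]
tcp_rot: [[0.962, 0.275, -0.001], [0.275, -0.962, -0.0], [-0.001, 0.0, -1.0]]
wrist_force: [0.3, 0.3, -1.6]
grip_width: 0.0399
grasp_force: 40.8
```

```bash
python3 go.py .430 .042 .24; python3 - <<'E'
from h import *
for n in('scene','side'): snap(n,n+'1.png')
from fit import *
o=r.get_obs();p=np.array(o['position'])
for n in D:
    for a,b in((-.055,-.03),(-.06,-.02)):
        P,_=pts(n,p[0]-.05,p[0]+.05,p[1]-.05,p[1]+.05,p[2]+a-.005,p[2]+b,)
        print(n,a,circ(P) if len(P)>8 else 0, rect(P) if len(P)>8 else 0)
    P,_=pts(n,.36,.52,-.02,.085,.045,.06);print('nring',circ(P) if len(P)>8 else 0)
c=[cv2.resize(D['scene']['color'][110:290,200:420],(800,655)),cv2.resize(D['side']['color'][130:290,220:420],(800,640))]
cv2.imwrite('pics/z2.png',cv2.resize(np.hstack(c),(800,330))[:,:,::-1])
E
```

```text
t 4.4 pos [0.4284 0.0438 0.2407] yaw 15.95 F [ 0.3  0.3 -1.6] w 0.0399 g 40.8 q [-0.08  0.16  1.74 -0.    1.24  1.22]
travel [0.0021 0.0043 0.0014]
side -0.055 0 0
side -0.06 0 0
nring 0
scene -0.055 (array([0.4271, 0.0448]), 0.0184, 95) (array([418.2,  39. ]), array([23.1, 40.4]), 34.6, 95)
scene -0.06 (array([0.4273, 0.0449]), 0.0184, 139) (array([418.3,  38.9]), array([23.1, 40.5]), 34.6, 139)
nring (array([0.429 , 0.0431]), 0.0258, 73)Traceback (most recent call last):
  File "<stdin>", line 11, in <module>
    return _nx.concatenate(arrs, 1, dtype=dtype, casting=casting)
           ~~~~~~~~~~~~~~~^^^^^^^^^^^^^^^^^^^^^^^^^^^^^^^^^^^^^^^
ValueError: all the input array dimensions except for the concatenation axis must match exactly, but along dimension 0, the array at index 0 has size 655 and the array at index 1 has size 640
```

Call:
{"api": "send_rows", "payload": {"deltas": [{"travel": [0.0021, 0.0035, 0.03], "turn": [0, 0, 0]}, {"travel": [0, 0, 0.06], "turn": [0, 0, 0]}, {"travel": [0, 0, 0.06], "turn": [0, 0, 0]}, {"travel": [0, 0, 0.05], "turn": [0, 0, 0]}, {"travel": [0, 0, 0.02], "turn": [0, 0, 0]}, {"travel": [0, 0, 0], "turn": [0, 0, 0]}, {"travel": [0, 0, 0], "turn": [0, 0, 0]}]}}

```text
time: 5.2
position: [0.4311, 0.0418, 0.1321]
tcp_rot: [[0.962, 0.272, 0.001], [0.272, -0.962, -0.0], [0.001, 0.001, -1.0]]
wrist_force: [-0.1, 0.4, -1.3]
grip_width: 0.0402
grasp_force: 40.8
```

```bash
python3 go.py .430 .042 .0725; python3 - <<'E'
from h import *
for n in('scene','wrist'): snap(n,n+'1.png')
from fit import *
P,_=pts('scene',.36,.50,-.02,.1,.085,.118);print(circ(P),rect(P))
P,_=pts('scene',.36,.52,-.02,.085,.045,.055);print('nring',circ(P))
c=[cv2.resize(D['scene']['color'][110:290,200:420],(660,540))]
cv2.imwrite('pics/z2.png',c[0][:,:,::-1])
E
```

```text
t 5.2 pos [0.4311 0.0418 0.1321] yaw 15.81 F [-0.1  0.4 -1.3] w 0.0402 g 40.8 q [-0.08  0.29  1.91 -0.    0.94  1.21]
travel [-0.0021 -0.001   0.1191]
(array([0.4306, 0.0422]), 0.0181, 94) (array([422.3,  35.4]), array([23.4, 40.3]), 40.2, 94)
nring (array([0.4283, 0.0421]), 0.0253, 45)
```

View pics/z2.png

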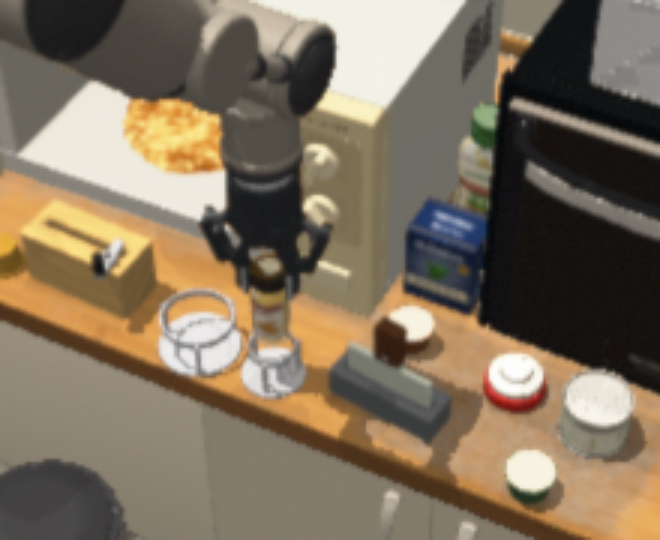

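The jar hangs over the narrow ring: cap at (268,265), ring at (275,348). I'll lower it with a 1 mm correction.

Call:
{"api": "send_rows", "payload": {"deltas": [{"travel": [-0.0022, -0.0005, 0.02], "turn": [0, 0, 0]}, {"travel": [0, 0, 0.02], "turn": [0, 0, 0]}, {"travel": [0, 0, 0.02], "turn": [0, 0, 0]}, {"travel": [0, 0, 0], "turn": [0, 0, 0]}]}}

```text
time: 5.7
position: [0.4281, 0.0424, 0.0997]
tcp_rot: [[0.962, 0.273, -0.003], [0.273, -0.962, 0.0], [-0.003, -0.001, -1.0]]
wrist_force: [-1.2, 0.4, -1.3]
grip_width: 0.0398
grasp_force: 40.8
```

Call:
{"api": "send_rows", "payload": {"deltas": [{"travel": [0, 0, 0.02], "turn": [0, 0, 0]}, {"travel": [0, 0, 0.02], "turn": [0, 0, 0]}, {"travel": [0, 0, 0.01], "turn": [0, 0, 0]}, {"travel": [0, 0, 0.006], "turn": [0, 0, 0]}, {"travel": [0, 0, 0], "turn": [0, 0, 0]}, {"travel": [0, 0, 0], "turn": [0, 0, 0]}]}}

```text
time: 6.3
position: [0.4294, 0.0422, 0.0734]
tcp_rot: [[0.962, 0.273, 0.0], [0.273, -0.962, -0.0], [0.0, 0.0, -1.0]]
wrist_force: [-0.4, -0.1, -0.8]
grip_width: 0.0401
grasp_force: 40.8
```

```bash
python3 go.py .430 .042 .0721
```

```text
t 6.3 pos [0.4294 0.0422 0.0734] yaw 15.86 F [-0.4 -0.1 -0.8] w 0.0401 g 40.8 q [-0.08  0.39  1.98 -0.    0.77  1.21]
travel [0.001  0.0008 0.0026]
```

Call:
{"api": "send_rows", "payload": {"deltas": [{"travel": [0, 0, 0.003], "turn": [0, 0, 0]}, {"travel": [0, 0, 0], "turn": [0, 0, 0]}]}}

```text
time: 6.5
position: [0.4296, 0.0423, 0.0721]
tcp_rot: [[0.962, 0.273, 0.001], [0.273, -0.962, -0.0], [0.001, 0.0, -1.0]]
wrist_force: [0.9, -0.1, 2.1]
grip_width: 0.0397
grasp_force: 41.0
```

Call:
{"api": "send_rows", "payload": {"deltas": [{"travel": [0, 0, 0], "turn": [0, 0, 0]}, {"travel": [0, 0, 0], "turn": [0, 0, 0]}, {"travel": [0, 0, 0], "turn": [0, 0, 0]}, {"travel": [0, 0, 0], "turn": [0, 0, 0]}, {"travel": [0, 0, 0], "turn": [0, 0, 0]}], "claw": 1}}

```text
time: 7.0
position: [0.4293, 0.0423, 0.0718]
tcp_rot: [[0.962, 0.273, 0.0], [0.273, -0.962, -0.0], [0.0, 0.0, -1.0]]
wrist_force: [-0.5, -0.5, 0.8]
grip_width: 0.0854
grasp_force: 0.0
```

Call:
{"api": "send_rows", "payload": {"deltas": [{"travel": [0, 0, -0.04], "turn": [0, 0, 0]}, {"travel": [0, 0, -0.08], "turn": [0, 0, 0]}, {"travel": [0, 0, -0.09], "turn": [0, 0, 0]}, {"travel": [0, 0, -0.09], "turn": [0, 0, 0]}, {"travel": [0, 0, -0.06], "turn": [0, 0, 0]}, {"travel": [0, 0, 0], "turn": [0, 0, 0]}]}}

```text
time: 7.6
position: [0.4313, 0.0422, 0.2559]
tcp_rot: [[0.962, 0.273, 0.009], [0.273, -0.962, -0.001], [0.008, 0.003, -1.0]]
wrist_force: [0.2, 0.6, -0.6]
grip_width: 0.0851
grasp_force: 0.0
```

```bash
python3 - <<'E'
from h import *
for n in('scene','side','wrist'): snap(n)
from fit import *
D['wrist']=dict(np.load('/tmp/wrist.npz'));C['wrist']=cloud(D['wrist'])
for n in D:
    P,_=pts(n,.39,.47,0,.085,.1,.12);print(n,'jar',rect(P) if len(P)>8 else 0,np.median(P[:,2]))
    P,_=pts(n,.36,.52,.2,.39,.071,.0775);print('block',rect(P) if len(P)>5 else 0)
    P,c=pts(n,.36,.52,.2,.39,.08,.125,lambda c:(c.sum(-1)<180));print('knob',rect(P[P[:,2]>.102]) if len(P)>8 else 0)
W=C['wrist'];print(np.nanmin(W[...,1]),np.nanmax(W[...,1]))
E
python3 go.py .41 .245 .2
```

```text
side jar 0 nan
block 0
knob 0
scene jar (array([428.1,  43.7]), array([40.3, 39.3]), 35.7, 116) 0.11089495261336035
block (array([456.8, 302.3]), array([148.4,  71.2]), 86.9, 286)
knob (array([405. , 246.3]), array([11.9,  6.2]), 55.7, 8)
wrist jar (array([433.5,  44.2]), array([39.6, 37.7]), 15.6, 1777) 0.1081816711595352
block (array([460. , 289.6]), array([117.5,  64.9]), 87.5, 6686)
knob (array([412.9, 248.4]), array([13.3, 13.3]), 3.1, 269)
-1.8764285812541284 0.7869489411767152
t 7.75 pos [0.4287 0.0423 0.251 ] yaw 15.86 F [ 0.5 -0.5 -1. ] w 0.0855 g 0.0 q [-0.08  0.15  1.73 -0.    1.27  1.21]
travel [ 0.075  -0.4001  0.102 ]
  return _methods._mean(a, axis=axis, dtype=dtype,
  ret = ret.dtype.type(ret / rcount)
```

The jar is seated: its top is at 0.109 and it is centred. Next is the keeper knob, at about (0.409, 0.247).

Call:
{"api": "send_rows", "payload": {"deltas": [{"travel": [0.0147, -0.081, 0], "turn": [0, 0, 0]}, {"travel": [0.0147, -0.081, 0], "turn": [0, 0, 0]}, {"travel": [0.0147, -0.081, 0.03], "turn": [0, 0, 0]}, {"travel": [0.0147, -0.081, 0.04], "turn": [0, 0, 0]}, {"travel": [0.0147, -0.081, 0.04], "turn": [0, 0, 0]}, {"travel": [0, 0, 0.04], "turn": [0, 0, 0.0107]}, {"travel": [0, 0, 0], "turn": [0, 0, 0]}, {"travel": [0, 0, 0], "turn": [0, 0, 0]}], "claw": 1, "squeeze": 20}}

```text
time: 8.55
position: [0.4087, 0.2466, 0.1759]
tcp_rot: [[0.978, 0.21, -0.003], [0.21, -0.978, -0.001], [-0.003, 0.001, -1.0]]
wrist_force: [0.5, 0.1, -0.0]
grip_width: 0.0853
grasp_force: 0.0
```

```bash
python3 go.py .409 .247 .092 12; python3 - <<'E'
from h import *
for n in('scene','wrist'): snap(n,n+'3.png')
from fit import *
D['wrist']=dict(np.load('/tmp/wrist.npz'));C['wrist']=cloud(D['wrist'])
for n in D:
    P,_=pts(n,.36,.52,.2,.39,.071,.0775);print(n,'block',rect(P) if len(P)>5 else 0)
    P,c=pts(n,.36,.52,.2,.39,.102,.125,lambda c:(c.sum(-1)<200));print('knob',rect(P) if len(P)>8 else 0)
E
```

```text
t 8.55 pos [0.4087 0.2466 0.1759] yaw 12.1 F [ 0.5  0.1 -0. ] w 0.0853 g 0.0 q [ 0.38  0.31  1.73 -0.    1.1   1.74]
travel [ 0.0012 -0.0007  0.1678]
turn [0.0001 0.0005 0.0003]  travel in turned axes [ 0.0007 -0.0006  0.1678]
side block 0
knob 0
scene block (array([457., 303.]), array([148.1,  70.4]), 87.6, 287)
knob (array([405.7, 246.9]), array([7.3, 7.1]), 88.9, 10)
wrist block (array([460.5, 302.4]), array([140.4,  64.7]), 87.4, 15952)
knob (array([413.2, 249.4]), array([13.1, 12.8]), 23.0, 403)
```

View pics/wrist3.png

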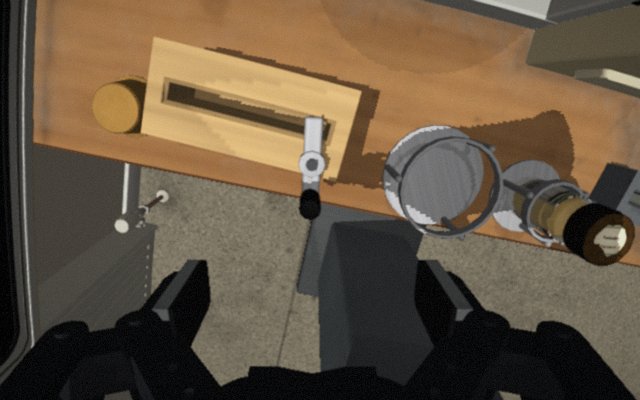

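The wrist view shows the slot clear, the keeper pivot at (312,165) and the knob at (311,203) between the fingers. I'll descend and grip.

Call:
{"api": "send_rows", "payload": {"deltas": [{"travel": [0.0018, -0.0014, 0.04], "turn": [0, 0, 0.0055]}, {"travel": [0, 0, 0.07], "turn": [0, 0, 0]}, {"travel": [0, 0, 0.058], "turn": [0, 0, 0]}, {"travel": [0, 0, 0], "turn": [0, 0, 0]}]}}

```text
time: 9.05
position: [0.4086, 0.2465, 0.0908]
tcp_rot: [[0.985, 0.173, -0.005], [0.173, -0.985, -0.002], [-0.005, 0.001, -1.0]]
wrist_force: [0.6, 0.2, 0.9]
grip_width: 0.0851
grasp_force: 0.0
```

Call:
{"api": "send_rows", "payload": {"deltas": [{"travel": [0, 0, 0], "turn": [0, 0, 0]}, {"travel": [0, 0, 0], "turn": [0, 0, 0]}, {"travel": [0, 0, 0], "turn": [0, 0, 0]}, {"travel": [0, 0, 0], "turn": [0, 0, 0]}, {"travel": [0, 0, 0], "turn": [0, 0, 0]}, {"travel": [0, 0, 0], "turn": [0, 0, 0]}, {"travel": [0, 0, 0], "turn": [0, 0, 0]}, {"travel": [0, 0, 0], "turn": [0, 0, 0]}], "claw": -1, "squeeze": 20}}

```text
time: 9.85
position: [0.4103, 0.2482, 0.0934]
tcp_rot: [[0.985, 0.174, 0.001], [0.174, -0.985, 0.0], [0.001, -0.0, -1.0]]
wrist_force: [-0.9, -0.7, 6.5]
grip_width: 0.013
grasp_force: 21.3
```

```bash
python3 go.py .4097 .2477 .092 10
```

```text
t 9.85 pos [0.4103 0.2482 0.0934] yaw 10.04 F [-0.9 -0.7  6.5] w 0.013 g 21.3 q [ 0.38  0.43  1.83 -0.    0.88  1.78]
travel [-0.0013  0.0007  0.0028]
turn [-0.     -0.0002  0.0001]  travel in turned axes [-0.0013  0.0007  0.0028]
```

Call:
{"api": "send_rows", "payload": {"deltas": [{"travel": [0.0005, 0.0068, 0], "turn": [0, 0, -0.0228]}, {"travel": [0.0005, 0.0068, 0], "turn": [0, 0, -0.0228]}, {"travel": [0.0005, 0.0068, 0], "turn": [0, 0, -0.0228]}, {"travel": [0.0005, 0.0068, 0], "turn": [0, 0, -0.0228]}, {"travel": [0, 0, 0], "turn": [0, 0, 0]}, {"travel": [0, 0, 0], "turn": [0, 0, 0]}]}}

```text
time: 10.45
position: [0.4165, 0.2354, 0.0934]
tcp_rot: [[0.733, 0.68, 0.001], [0.68, -0.733, -0.001], [0.0, 0.001, -1.0]]
wrist_force: [-1.3, -3.6, 7.2]
grip_width: 0.0126
grasp_force: 21.5
```

```bash
python3 - <<'E'
import numpy as np
p=np.array([.4327,.252])
for a in (12.6,45.4,90): 
    t=np.radians(177.4+a);print(a,p+.024*np.array([np.cos(t),np.sin(t)]))
E
python3 go.py .4157 .2350 .0925 42.8
```

```text
12.6 [0.40906461 0.24783244]
45.4 [0.41509048 0.23569341]
90 [0.43161129 0.22802471]
t 10.45 pos [0.4165 0.2354 0.0934] yaw 42.87 F [-1.3 -3.6  7.2] w 0.0126 g 21.5 q [ 0.35  0.42  1.83 -0.    0.88  1.18]
travel [-0.0017 -0.0005  0.0019]
turn [ 0.0002 -0.      0.0002]  travel in turned axes [-0.0017 -0.0005  0.0019]
```

Call:
{"api": "send_rows", "payload": {"deltas": [{"travel": [0.0005, 0.0071, 0], "turn": [0, 0, -0.0235]}, {"travel": [0.0005, 0.0071, 0], "turn": [0, 0, -0.0235]}, {"travel": [0.0005, 0.0071, 0], "turn": [0, 0, -0.0235]}, {"travel": [0.0005, 0.0071, 0], "turn": [0, 0, -0.0235]}, {"travel": [0.0005, 0.0071, 0], "turn": [0, 0, -0.0235]}, {"travel": [0, 0.002, 0], "turn": [0, 0, 0]}, {"travel": [0, 0, 0], "turn": [0, 0, 0]}]}}

```text
time: 11.15
position: [0.4333, 0.2271, 0.0935]
tcp_rot: [[0.084, 0.996, 0.001], [0.996, -0.084, -0.002], [-0.002, 0.001, -1.0]]
wrist_force: [0.3, -6.4, 8.0]
grip_width: 0.0129
grasp_force: 21.5
```

Call:
{"api": "send_rows", "payload": {"deltas": [{"travel": [0, 0, 0], "turn": [0, 0, 0]}, {"travel": [0, 0, 0], "turn": [0, 0, 0]}, {"travel": [0, 0, 0], "turn": [0, 0, 0]}], "claw": 0}}

```text
time: 11.45
position: [0.4325, 0.2283, 0.0926]
tcp_rot: [[0.084, 0.996, -0.0], [0.996, -0.084, -0.0], [-0.0, -0.0, -1.0]]
wrist_force: [-0.5, -0.0, 0.8]
grip_width: 0.0424
grasp_force: 0.0
```

Call:
{"api": "send_rows", "payload": {"deltas": [{"travel": [0, 0, -0.04], "turn": [0, 0, 0]}, {"travel": [0, 0, -0.08], "turn": [0, 0, 0]}, {"travel": [0, 0, -0.1], "turn": [0, 0, 0]}, {"travel": [0, 0, -0.08], "turn": [0, 0, 0]}, {"travel": [0, 0, 0], "turn": [0, 0, 0]}, {"travel": [0, 0, 0], "turn": [0, 0, 0]}], "claw": 1}}

```text
time: 12.05
position: [0.4327, 0.2284, 0.2432]
tcp_rot: [[0.084, 0.996, 0.002], [0.996, -0.084, 0.001], [0.001, 0.001, -1.0]]
wrist_force: [-0.7, 0.2, -0.9]
grip_width: 0.0858
grasp_force: 0.0
```

```bash
python3 - <<'E'
from h import *
for n in('wrist','scene'): snap(n,n+'4.png')
from fit import *
D['wrist']=dict(np.load('/tmp/wrist.npz'));C['wrist']=cloud(D['wrist'])
for n in D:
    P,_=pts(n,.36,.52,.2,.39,.071,.0775);print(n,'block',rect(P) if len(P)>5 else 0)
    P,c=pts(n,.36,.52,.2,.39,.102,.125,lambda c:(c.sum(-1)<200));print('knob',rect(P) if len(P)>8 else 0)
    P,c=pts(n,.36,.52,.2,.39,.079,.09,lambda c:(abs(c[...,0]-c[...,2])<30));print('bar',rect(P) if len(P)>8 else 0)
E
python3 go.py .4505 -.0905 .25 82.5
```

```text
side block 0
knob 0
bar 0
scene block (array([458.1, 303.8]), array([144. ,  70.4]), 87.8, 271)
knob (array([427.6, 224.3]), array([8.7, 5.9]), 62.4, 10)
bar (array([432.3, 251.7]), array([54. , 22.3]), 69.5, 44)
wrist block (array([460.5, 302.2]), array([140. ,  64.3]), 87.2, 9961)
knob (array([434.1, 229.8]), array([13.3, 12.2]), 86.2, 242)
bar (array([437.2, 258.4]), array([49.9, 16.5]), 78.1, 827)
t 12.15 pos [0.4318 0.228  0.2414] yaw 85.17 F [ 0.   0.6 -0.3] w 0.0855 g 0.0 q [ 0.33  0.27  1.6  -0.    1.27  0.41]
travel [-0.6317  0.0908 -0.0167]
turn [-0.0004  0.0002  0.0074]  travel in turned axes [-0.6268  0.1202 -0.0172]
```

The keeper is aside at about 1.53 rad. Now the scraper.

Call:
{"api": "send_rows", "payload": {"deltas": [{"travel": [0, 0, -0.017], "turn": [0, 0, 0.0074]}, {"travel": [-0.0895, 0.0172, 0], "turn": [0, 0, 0]}, {"travel": [-0.0895, 0.0172, 0], "turn": [0, 0, 0]}, {"travel": [-0.0895, 0.0172, 0], "turn": [0, 0, 0]}, {"travel": [-0.0895, 0.0172, 0], "turn": [0, 0, 0]}, {"travel": [-0.0895, 0.0172, 0], "turn": [0, 0, 0]}, {"travel": [-0.0895, 0.0172, 0], "turn": [0, 0, 0]}, {"travel": [-0.0895, 0.0172, 0], "turn": [0, 0, 0]}], "claw": 1}}

```text
time: 12.95
position: [0.4505, -0.0918, 0.2497]
tcp_rot: [[0.131, 0.991, -0.003], [0.991, -0.131, 0.001], [0.001, -0.003, -1.0]]
wrist_force: [0.1, -0.1, -0.4]
grip_width: 0.0857
grasp_force: 0.0
```

Call:
{"api": "send_rows", "payload": {"deltas": [{"travel": [0, 0, 0], "turn": [0, 0, 0]}, {"travel": [0, 0, 0], "turn": [0, 0, 0]}]}}

```text
time: 13.15
position: [0.4507, -0.0907, 0.2497]
tcp_rot: [[0.133, 0.991, -0.003], [0.991, -0.133, 0.002], [0.001, -0.003, -1.0]]
wrist_force: [0.0, -0.0, 0.2]
grip_width: 0.0854
grasp_force: 0.0
```

```bash
python3 - <<'E'
from h import *
for n in('wrist','side'): snap(n,n+'5.png')
from fit import *
D['wrist']=dict(np.load('/tmp/wrist.npz'));C['wrist']=cloud(D['wrist'])
for n in D:
    P,_=pts(n,.36,.52,-.2,0,.045,.072,lambda c:c.min(-1)>120);print(n,'blade',rect(P) if len(P)>5 else 0)
    P,_=pts(n,.36,.52,-.2,0,.117,.14);print('handle',rect(P) if len(P)>5 else 0)
    P,_=pts(n,.36,.52,.2,.39,.071,.0775);print('block',rect(P) if len(P)>5 else 0)
E
python3 go.py .4505 -.0905 .088 82.5
```

```text
side blade 0
handle 0
block (array([460.6, 313.6]), array([113.2,  66.7]), 86.7, 661)
scene blade (array([446.6, -93.5]), array([109.6,  25.7]), 72.3, 119)
handle (array([446.3, -88.7]), array([31.5, 25.9]), 86.0, 69)
block (array([458.1, 303.8]), array([144. ,  70.4]), 87.8, 271)
wrist blade (array([451.3, -89. ]), array([103.2,   6.8]), 82.3, 472)
handle (array([451.6, -88.2]), array([31.3, 19.8]), 81.8, 988)
block 0
t 13.25 pos [ 0.4509 -0.0892  0.2503] yaw 82.53 F [ 0.9 -1.4  0.5] w 0.0854 g 0.0 q [-0.36  0.21  1.66  0.    1.28 -0.23]
travel [-3.000e-03  2.000e-04  3.246e-01]
turn [-0.0004 -0.0001  0.0001]  travel in turned axes [-0.0027 -0.0005  0.3246]
```

View pics/wrist5.png

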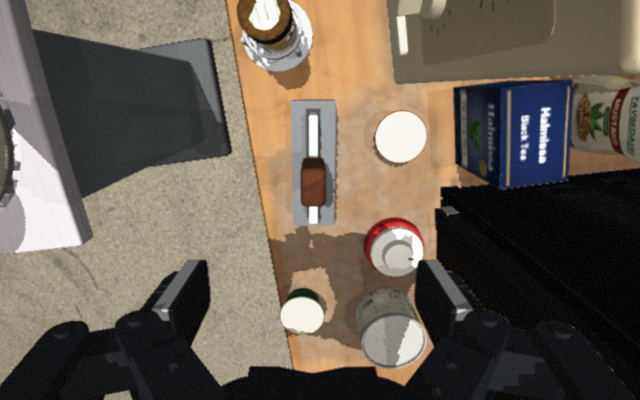

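The wrist view shows the handle at (313,182) and the blade along the rest, centred between the fingers. I'll descend and grip.

Call:
{"api": "send_rows", "payload": {"deltas": [{"travel": [-0.001, 0, 0.05], "turn": [0, 0, 0]}, {"travel": [0, 0, 0.08], "turn": [0, 0, 0]}, {"travel": [0, 0, 0.08], "turn": [0, 0, 0]}, {"travel": [0, 0, 0.07], "turn": [0, 0, 0]}, {"travel": [0, 0, 0.046], "turn": [0, 0, 0]}, {"travel": [0, 0, 0], "turn": [0, 0, 0]}]}}

```text
time: 13.85
position: [0.4492, -0.0884, 0.0856]
tcp_rot: [[0.128, 0.992, -0.007], [0.992, -0.128, 0.003], [0.002, -0.007, -1.0]]
wrist_force: [-0.2, -0.3, 0.2]
grip_width: 0.086
grasp_force: 0.0
```

Call:
{"api": "send_rows", "payload": {"deltas": [{"travel": [0, 0, 0], "turn": [0, 0, 0]}, {"travel": [0, 0, 0], "turn": [0, 0, 0]}, {"travel": [0, 0, 0], "turn": [0, 0, 0]}, {"travel": [0, 0, 0], "turn": [0, 0, 0]}, {"travel": [0, 0, 0], "turn": [0, 0, 0]}, {"travel": [0, 0, 0], "turn": [0, 0, 0]}, {"travel": [0, 0, 0], "turn": [0, 0, 0]}, {"travel": [0, 0, 0], "turn": [0, 0, 0]}], "claw": -1, "squeeze": 50}}

```text
time: 14.65
position: [0.4517, -0.0909, 0.0892]
tcp_rot: [[0.131, 0.991, 0.001], [0.991, -0.131, -0.0], [-0.0, 0.001, -1.0]]
wrist_force: [-1.1, 0.4, 5.7]
grip_width: 0.0197
grasp_force: 49.4
```

```bash
python3 go.py .4505 -.0905 .2 82.5
```

```text
t 14.65 pos [ 0.4517 -0.0909  0.0892] yaw 82.49 F [-1.1  0.4  5.7] w 0.0197 g 49.4 q [-0.37  0.4   1.89  0.    0.85 -0.23]
travel [ 0.0004 -0.0022 -0.2216]
turn [ 0.0002  0.0001 -0.    ]  travel in turned axes [ 0.0005 -0.0025 -0.2216]
```

Call:
{"api": "send_rows", "payload": {"deltas": [{"travel": [0, 0, -0.03], "turn": [0, 0, 0]}, {"travel": [0, 0, -0.06], "turn": [0, 0, 0]}, {"travel": [0, 0, -0.08], "turn": [0, 0, 0]}, {"travel": [0, 0, -0.08], "turn": [0, 0, 0]}, {"travel": [0, 0, -0.05], "turn": [0, 0, 0]}, {"travel": [0, 0, 0], "turn": [0, 0, 0]}]}}

```text
time: 15.25
position: [0.453, -0.0914, 0.2419]
tcp_rot: [[0.131, 0.991, 0.007], [0.991, -0.131, -0.003], [-0.002, 0.008, -1.0]]
wrist_force: [-0.1, -0.0, -0.6]
grip_width: 0.0197
grasp_force: 49.7
```

```bash
python3 go.py .4602 .301 .24 87.3
```

```text
t 15.25 pos [ 0.453  -0.0914  0.2419] yaw 82.49 F [-0.1 -0.  -0.6] w 0.0197 g 49.7 q [-0.37  0.21  1.67 -0.    1.25 -0.23]
travel [ 0.7799 -0.0883  0.0017]
turn [ 0.0012  0.0003 -0.0134]  travel in turned axes [ 0.7846 -0.0225  0.0039]
```

Call:
{"api": "send_rows", "payload": {"deltas": [{"travel": [0.05, -0.0055, 0], "turn": [0, 0, 0]}, {"travel": [0.09, -0.01, 0], "turn": [0, 0, 0]}, {"travel": [0.09, -0.01, 0], "turn": [0, 0, 0]}, {"travel": [0.09, -0.01, 0], "turn": [0, 0, 0]}, {"travel": [0.09, -0.01, 0], "turn": [0, 0, 0]}, {"travel": [0.09, -0.01, 0], "turn": [0, 0, 0]}, {"travel": [0.09, -0.01, 0], "turn": [0, 0, 0]}, {"travel": [0.09, -0.01, 0], "turn": [0, 0, 0]}]}}

```text
time: 16.05
position: [0.4574, 0.2529, 0.2368]
tcp_rot: [[0.131, 0.991, -0.002], [0.991, -0.131, -0.001], [-0.001, -0.002, -1.0]]
wrist_force: [1.8, -1.4, -1.2]
grip_width: 0.0198
grasp_force: 49.5
```

Call:
{"api": "send_rows", "payload": {"deltas": [{"travel": [0.06, -0.006, 0], "turn": [0, 0, 0]}, {"travel": [0.038, -0.004, 0], "turn": [0, 0, 0]}, {"travel": [0, 0, 0], "turn": [0, 0, -0.0134]}, {"travel": [0, 0, 0], "turn": [0, 0, 0]}, {"travel": [0, 0, 0], "turn": [0, 0, 0]}]}}

```text
time: 16.55
position: [0.4594, 0.3001, 0.2371]
tcp_rot: [[0.049, 0.999, -0.002], [0.999, -0.049, -0.001], [-0.001, -0.002, -1.0]]
wrist_force: [0.4, -0.1, -1.1]
grip_width: 0.0197
grasp_force: 49.5
```

```bash
python3 go.py .4602 .301 .18 87.3;  python3 - <<'E'
from h import *
for n in('side','scene','wrist'): snap(n,n+'6.png')
from fit import *
D['wrist']=dict(np.load('/tmp/wrist.npz'));C['wrist']=cloud(D['wrist'])
for n in D:
    P,_=pts(n,.36,.52,.2,.39,.158,.216,lambda c:c.min(-1)>110);print(n,'blade',rect(P) if len(P)>5 else 0, np.percentile(P[:,2],[1,99]) if len(P) else 0)
    P,_=pts(n,.36,.52,.2,.39,.071,.0775);print('block',rect(P) if len(P)>5 else 0)
E
```

```text
t 16.55 pos [0.4594 0.3001 0.2371] yaw 87.19 F [ 0.4 -0.1 -1.1] w 0.0197 g 49.5 q [ 0.44  0.38  1.45 -0.    1.31  0.49]
travel [0.0021 0.0018 0.1143]
turn [-0.0003  0.0002 -0.0003]  travel in turned axes [0.0019 0.0016 0.1143]
side blade (array([460. , 326.3]), array([49. ,  9.8]), 86.9, 205) [0.16326128 0.21584892]
block 0
scene blade (array([456.9, 302.3]), array([108.8,  14. ]), 89.5, 188) [0.15969237 0.21541545]
block (array([457.6, 301.6]), array([144.6,  70. ]), 87.7, 261)
wrist blade (array([461.6, 335.5]), array([36.4,  7.9]), 87.3, 970) [0.21367925 0.21598352]
block (array([460.4, 303.2]), array([137. ,  63.7]), 87.2, 7528)
```

View pics/side6.png

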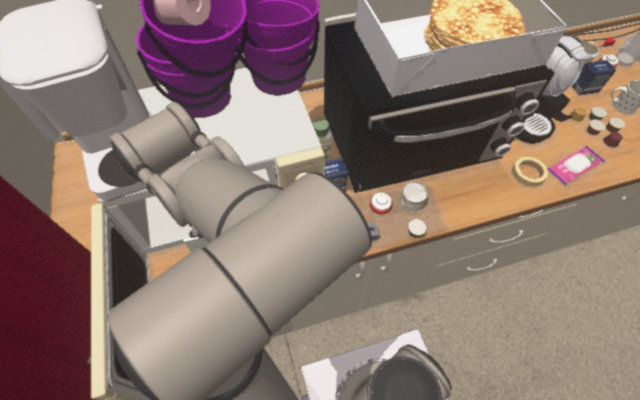

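The side view is blocked by the arm. The wrist depth shows the blade within about 0.5 mm of the slot line. I'll lower it.

Call:
{"api": "send_rows", "payload": {"deltas": [{"travel": [0.0005, 0.0006, 0.04], "turn": [0, 0, 0]}, {"travel": [0, 0, 0.05], "turn": [0, 0, 0]}, {"travel": [0, 0, 0.04], "turn": [0, 0, 0]}, {"travel": [0, 0, 0.02], "turn": [0, 0, 0]}, {"travel": [0, 0, 0.016], "turn": [0, 0, 0]}, {"travel": [0, 0, 0.016], "turn": [0, 0, 0]}, {"travel": [0, 0, 0], "turn": [0, 0, 0]}]}}

```text
time: 17.4
position: [0.4599, 0.3006, 0.1468]
tcp_rot: [[0.047, 0.999, -0.001], [0.999, -0.047, -0.0], [-0.0, -0.001, -1.0]]
wrist_force: [0.2, -0.6, -0.2]
grip_width: 0.0192
grasp_force: 49.6
```

```bash
python3 go.py .4602 .301 .0942 87.3
```

```text
t 17.4 pos [0.4599 0.3006 0.1468] yaw 87.3 F [ 0.2 -0.6 -0.2] w 0.0192 g 49.6 q [ 0.44  0.47  1.58 -0.    1.1   0.49]
travel [0.0009 0.0006 0.1051]
turn [-0.0001  0.0001  0.    ]  travel in turned axes [0.0009 0.0006 0.1051]
```

Bottom edge is 9 mm inside the slot with no contact force. I'll continue down.

Call:
{"api": "send_rows", "payload": {"deltas": [{"travel": [0, 0, 0.018], "turn": [0, 0, 0]}, {"travel": [0, 0, 0.018], "turn": [0, 0, 0]}, {"travel": [0, 0, 0.018], "turn": [0, 0, 0]}, {"travel": [0, 0, 0.018], "turn": [0, 0, 0]}, {"travel": [0, 0, 0.014], "turn": [0, 0, 0]}, {"travel": [0, 0, 0.01], "turn": [0, 0, 0]}, {"travel": [0, 0, 0], "turn": [0, 0, 0]}, {"travel": [0, 0, 0], "turn": [0, 0, 0]}]}}

```text
time: 18.2
position: [0.4602, 0.3008, 0.0993]
tcp_rot: [[0.047, 0.999, 0.0], [0.999, -0.047, 0.0], [0.0, 0.0, -1.0]]
wrist_force: [0.4, -0.6, -2.1]
grip_width: 0.0193
grasp_force: 49.6
```

```bash
python3 go.py .4602 .301 .0942 87.3
```

```text
t 18.2 pos [0.4602 0.3008 0.0993] yaw 87.32 F [ 0.4 -0.6 -2.1] w 0.0193 g 49.6 q [ 0.44  0.52  1.63 -0.    0.99  0.49]
travel [ 0.0004 -0.0001  0.0103]
turn [ 0. -0.  0.]  travel in turned axes [ 0.0004 -0.0001  0.0103]
```

Call:
{"api": "send_rows", "payload": {"deltas": [{"travel": [0, 0, 0.005], "turn": [0, 0, 0]}, {"travel": [0, 0, 0.005], "turn": [0, 0, 0]}, {"travel": [0, 0, 0.002], "turn": [0, 0, 0]}, {"travel": [0, 0, 0], "turn": [0, 0, 0]}]}}

```text
time: 18.6
position: [0.4604, 0.301, 0.0942]
tcp_rot: [[0.047, 0.999, 0.001], [0.999, -0.047, 0.001], [0.001, 0.001, -1.0]]
wrist_force: [-1.6, -0.9, 5.9]
grip_width: 0.0194
grasp_force: 50.5
```

```bash
python3 go.py .4602 .301 .0942 87.3
```

```text
t 18.6 pos [0.4604 0.301  0.0942] yaw 87.32 F [-1.6 -0.9  5.9] w 0.0194 g 50.5 q [ 0.44  0.53  1.64 -0.    0.97  0.49]
travel [ 0.     -0.0004  0.0001]
turn [ 0.0002 -0.0001  0.0001]  travel in turned axes [ 0.     -0.0004  0.0001]
```

Call:
{"api": "send_rows", "payload": {"deltas": [{"travel": [0, 0, 0], "turn": [0, 0, 0]}, {"travel": [0, 0, 0], "turn": [0, 0, 0]}, {"travel": [0, 0, 0], "turn": [0, 0, 0]}, {"travel": [0, 0, 0], "turn": [0, 0, 0]}, {"travel": [0, 0, 0], "turn": [0, 0, 0]}], "claw": 1}}

```text
time: 19.1
position: [0.4601, 0.3007, 0.0931]
tcp_rot: [[0.047, 0.999, -0.0], [0.999, -0.047, -0.0], [-0.0, -0.0, -1.0]]
wrist_force: [0.5, -0.5, -0.2]
grip_width: 0.0852
grasp_force: 0.0
```

Call:
{"api": "send_rows", "payload": {"deltas": [{"travel": [0, 0, -0.03], "turn": [0, 0, 0]}, {"travel": [0, 0, -0.06], "turn": [0, 0, 0]}, {"travel": [0, 0, -0.08], "turn": [0, 0, 0]}, {"travel": [0, 0, -0.08], "turn": [0, 0, 0]}, {"travel": [0, 0, 0], "turn": [0, 0, 0]}, {"travel": [0, 0, 0], "turn": [0, 0, 0]}]}}

```text
time: 19.7
position: [0.4603, 0.3009, 0.219]
tcp_rot: [[0.047, 0.999, 0.002], [0.999, -0.047, 0.001], [0.001, 0.002, -1.0]]
wrist_force: [-0.4, 0.4, -0.7]
grip_width: 0.0857
grasp_force: 0.0
```

```bash
python3 go.py .4335 .2283 .15 85.2;  python3 - <<'E'
from h import *
for n in('scene','wrist'): snap(n,n+'7.png')
from fit import *
D['wrist']=dict(np.load('/tmp/wrist.npz'));C['wrist']=cloud(D['wrist'])
for n in D:
    P,_=pts(n,.40,.52,.2,.39,.12,.15);print(n,'handle',rect(P) if len(P)>5 else 0, np.median(P[:,2]) if len(P) else 0)
    P,c=pts(n,.36,.52,.2,.39,.102,.116,lambda c:(c.sum(-1)<150));print('knob',rect(P) if len(P)>8 else 0)
    P,_=pts(n,.36,.52,.2,.39,.071,.0775);print('block',rect(P) if len(P)>5 else 0)
E
```

```text
t 19.7 pos [0.4603 0.3009 0.219 ] yaw 87.32 F [-0.4  0.4 -0.7] w 0.0857 g 0.0 q [ 0.44  0.4   1.48 -0.    1.27  0.49]
travel [-0.1476 -0.047   0.1377]
turn [ 0.0003 -0.0001  0.0059]  travel in turned axes [-0.1491 -0.0413  0.138 ]
side handle 0 0
knob 0
block 0
scene handle (array([458.4, 302.3]), array([34.5, 24.2]), 78.0, 62) 0.1303308900088852
knob (array([445.1, 263.3]), array([90.4, 19.7]), 75.3, 32)
block (array([456.6, 302.3]), array([146. ,  69.7]), 87.6, 250)
wrist handle (array([461.1, 303.6]), array([31. , 19.6]), 87.5, 1298) 0.1295989407833566
knob (array([446.7, 272.3]), array([101.2,  18. ]), 70.9, 359)
block (array([460.3, 301.8]), array([140.1,  63.8]), 87.3, 9568)
```

View pics/wrist7.png

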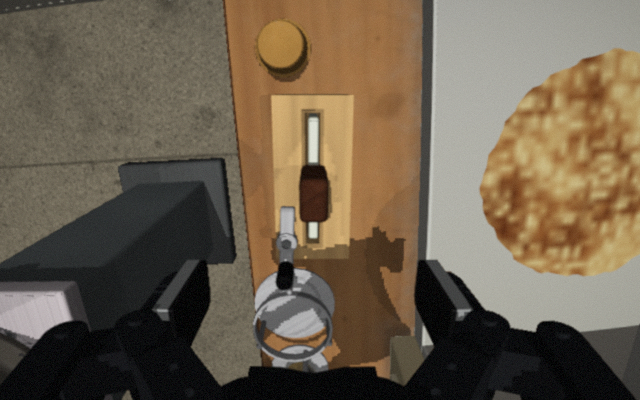

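The scraper is home: handle top at 0.130, handle at (313,193), and the keeper still aside with its knob at (286,275). I'll go back to the knob.

Call:
{"api": "send_rows", "payload": {"deltas": [{"travel": [0, 0, 0], "turn": [0, 0, 0.0059]}, {"travel": [-0.075, -0.0205, 0], "turn": [0, 0, 0]}, {"travel": [-0.075, -0.0205, 0.02], "turn": [0, 0, 0]}, {"travel": [0, 0, 0.07], "turn": [0, 0, 0]}, {"travel": [0, 0, 0.07], "turn": [0, 0, 0]}, {"travel": [0, 0, 0.06], "turn": [0, 0, 0]}, {"travel": [0, 0, 0.032], "turn": [0, 0, 0]}, {"travel": [0, 0, 0], "turn": [0, 0, 0]}]}}

```text
time: 20.6
position: [0.4309, 0.2268, 0.0889]
tcp_rot: [[0.084, 0.996, -0.007], [0.996, -0.084, -0.003], [-0.003, -0.007, -1.0]]
wrist_force: [-0.0, 0.5, 0.6]
grip_width: 0.0855
grasp_force: 0.0
```

Call:
{"api": "send_rows", "payload": {"deltas": [{"travel": [0, 0, 0], "turn": [0, 0, 0]}, {"travel": [0, 0, 0], "turn": [0, 0, 0]}, {"travel": [0, 0, 0], "turn": [0, 0, 0]}, {"travel": [0, 0, 0], "turn": [0, 0, 0]}, {"travel": [0, 0, 0], "turn": [0, 0, 0]}, {"travel": [0, 0, 0], "turn": [0, 0, 0]}, {"travel": [0, 0, 0], "turn": [0, 0, 0]}, {"travel": [0, 0, 0], "turn": [0, 0, 0]}], "claw": -1, "squeeze": 20}}

```text
time: 21.4
position: [0.4336, 0.2278, 0.0927]
tcp_rot: [[0.084, 0.996, 0.001], [0.996, -0.084, 0.0], [0.0, 0.001, -1.0]]
wrist_force: [-0.4, -1.6, 5.0]
grip_width: 0.0128
grasp_force: 21.4
```

```bash
python3 go.py .4335 .2283 .092 85.2
```

```text
t 21.4 pos [0.4336 0.2278 0.0927] yaw 85.2 F [-0.4 -1.6  5. ] w 0.0128 g 21.4 q [ 0.33  0.44  1.81 -0.    0.89  0.41]
travel [ 0.0011 -0.0002  0.0015]
turn [ 0.0001 -0.     -0.    ]  travel in turned axes [ 0.0011 -0.0002  0.0015]
```

Call:
{"api": "send_rows", "payload": {"deltas": [{"travel": [0.0005, -0.0071, 0], "turn": [0, 0, 0.0235]}, {"travel": [0.0005, -0.0071, 0], "turn": [0, 0, 0.0235]}, {"travel": [0.0005, -0.0071, 0], "turn": [0, 0, 0.0235]}, {"travel": [0.0005, -0.0071, 0], "turn": [0, 0, 0.0235]}, {"travel": [0.0005, -0.0071, 0], "turn": [0, 0, 0.0235]}, {"travel": [0, 0, 0], "turn": [0, 0, 0]}]}}

```text
time: 22.0
position: [0.4174, 0.2356, 0.0927]
tcp_rot: [[0.735, 0.678, 0.0], [0.678, -0.735, 0.0], [0.0, -0.0, -1.0]]
wrist_force: [-2.1, -0.6, 6.4]
grip_width: 0.0129
grasp_force: 21.5
```

```bash
python3 - <<'E'
import numpy as np
p=np.array([.4345,.2518])
for a in (0,2,45.3): 
    t=np.radians(177.3+a);print(a,p+.024*np.array([np.cos(t),np.sin(t)]))
E
python3 go.py .4105 .2529 .0927 -2.7
```

```text
0 [0.41052664 0.25293055]
2 [0.41050179 0.25209321]
45.3 [0.41683367 0.23555498]
t 22.0 pos [0.4174 0.2356 0.0927] yaw 42.67 F [-2.1 -0.6  6.4] w 0.0129 g 21.5 q [0.35 0.43 1.83 0.   0.88 1.18]
travel [ 0.0133 -0.0348  0.0001]
turn [-0.    -0.     0.126]  travel in turned axes [-0.0154 -0.0339  0.0001]
```

Call:
{"api": "send_rows", "payload": {"deltas": [{"travel": [0.0005, -0.0071, 0], "turn": [0, 0, 0.0235]}, {"travel": [0.0005, -0.0071, 0], "turn": [0, 0, 0.0235]}, {"travel": [0.0005, -0.0071, 0], "turn": [0, 0, 0.0235]}, {"travel": [0.0005, -0.0071, 0], "turn": [0, 0, 0.0235]}, {"travel": [0.0005, -0.0071, 0], "turn": [0, 0, 0.0235]}, {"travel": [0.0001, -0.002, 0], "turn": [0, 0, 0.007]}, {"travel": [0, 0, 0], "turn": [0, 0, 0]}, {"travel": [0, 0, 0], "turn": [0, 0, 0]}]}}

```text
time: 22.8
position: [0.4108, 0.2531, 0.0928]
tcp_rot: [[0.999, -0.034, -0.0], [-0.034, -0.999, 0.001], [-0.0, -0.001, -1.0]]
wrist_force: [-3.5, 2.3, 7.2]
grip_width: 0.0131
grasp_force: 21.6
```

```bash
python3 go.py .4105 .2529 .0927 -2.7
```

```text
t 22.8 pos [0.4108 0.2531 0.0928] yaw -1.92 F [-3.5  2.3  7.2] w 0.0131 g 21.6 q [0.39 0.43 1.82 0.   0.89 2.  ]
travel [-0.0006  0.0004  0.0001]
turn [-0.0001  0.      0.0022]  travel in turned axes [-0.0006  0.0004  0.0001]
```

Closed to about 0 rad. Now I'll release, rise, and check.

Call:
{"api": "send_rows", "payload": {"deltas": [{"travel": [0, 0, 0], "turn": [0, 0, 0]}, {"travel": [0, 0, 0], "turn": [0, 0, 0]}, {"travel": [0, 0, 0], "turn": [0, 0, 0]}, {"travel": [0, 0, 0], "turn": [0, 0, 0]}], "claw": 0}}

```text
time: 23.2
position: [0.4112, 0.2523, 0.0921]
tcp_rot: [[0.999, -0.034, -0.0], [-0.034, -0.999, -0.0], [-0.0, 0.0, -1.0]]
wrist_force: [-0.0, -0.4, 0.5]
grip_width: 0.0426
grasp_force: 0.0
```

Call:
{"api": "send_rows", "payload": {"deltas": [{"travel": [0, 0, -0.03], "turn": [0, 0, 0]}, {"travel": [0, 0, -0.06], "turn": [0, 0, 0]}, {"travel": [0, 0, -0.09], "turn": [0, 0, 0]}, {"travel": [0, 0, -0.09], "turn": [0, 0, 0]}, {"travel": [0, 0, 0], "turn": [0, 0, 0]}, {"travel": [0, 0, 0], "turn": [0, 0, 0]}]}}

```text
time: 23.8
position: [0.4115, 0.2525, 0.2279]
tcp_rot: [[0.999, -0.034, 0.002], [-0.034, -0.999, 0.001], [0.002, -0.001, -1.0]]
wrist_force: [0.7, 0.3, -0.6]
grip_width: 0.043
grasp_force: 0.0
```

```bash
python3 - <<'E'
from h import *
for n in('scene','wrist'): snap(n,n+'8.png')
from fit import *
D['wrist']=dict(np.load('/tmp/wrist.npz'));C['wrist']=cloud(D['wrist'])
for n in('wrist','scene'):
    P,_=pts(n,.44,.52,.2,.39,.12,.15);print(n,'handle',rect(P) if len(P)>5 else 0, np.median(P[:,2]) if len(P) else 0)
    P,c=pts(n,.36,.435,.2,.28,.102,.116,lambda c:(c.sum(-1)<200));print('knob',rect(P) if len(P)>8 else 0)
    P,_=pts(n,.36,.52,.2,.39,.071,.0775);print('block',rect(P) if len(P)>5 else 0)
    P,_=pts(n,.39,.47,0,.085,.1,.12);print('jar',rect(P) if len(P)>8 else 0,np.median(P[:,2]) if len(P) else 0)
E
```

```text
wrist handle (array([460.9, 302.6]), array([32.8, 20.2]), 87.5, 1425) 0.1297317814145811
knob (array([413., 254.]), array([13.2, 13. ]), 82.7, 265)
block (array([460.5, 302.6]), array([140.4,  64. ]), 87.4, 10340)
jar (array([432.9,  44.9]), array([40.3, 40.3]), 21.2, 2155) 0.10805267003163155
scene handle (array([455.6, 303.2]), array([23.6, 35.9]), 9.3, 62) 0.1310764662008349
knob 0
block (array([458. , 304.4]), array([148.2,  71.7]), 86.7, 251)
jar (array([429. ,  44.6]), array([37.8, 39.3]), 21.2, 114) 0.11037699716301252
```

View pics/wrist8.png

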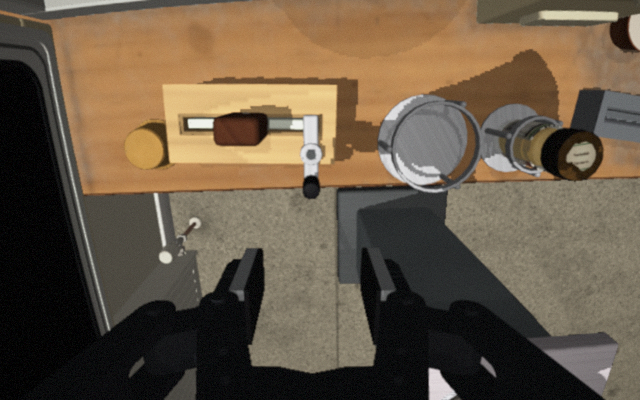

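The wrist view shows the keeper square across the slot (about 0.03 rad, knob at (311,187)), the scraper centred and home, and the jar upright in the narrow ring. Handing in.

```bash
python3 -c "
from bench import r
print(r.hand_in())"
```

```text
the job is handed in; nothing more can be done
None
```

I handed the job in at about 24 s with the scraper fully home in the block slot, the keeper back across it at about 0.03 rad, and the spice jar upright in the narrow ring. The hand-in returned no verdict, so these are my own camera measurements.

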